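Turn the sample panel over at the turning stop

ROBOT

A 7-joint arm with a two-finger parallel gripper is mounted at the origin on a cart in front of the work surface, level with it; the furniture and walls round the work are solid. World frame = base frame: x ahead of the robot, y to its left, z up, the work surface at z = 0. Lengths are in m, angles in degrees, forces in N, time in s.
With the tool pointing down it reaches from about 0.425 to 0.875 m from the base axis. Payload 4.7 kg.
Tool frame: the origin (TCP) lies between the finger pads; the fingertips stand 8 mm ahead of it and the grasp point (between the pads) lies 11 mm behind it; z points along the fingers, y is the line along which they close (so a half turn about z gives the same grasp; the last joint's range is limited). The gripper opens to 87 mm and grips with 3 to 60 N. Pads are 19 mm wide; open, the fingers measure 117 mm over their backs; the gripper's body (75 mm by 190 mm) begins 51 mm behind the grasp point.
Start: joints at [-74.651, 18.392, -4.016, 83.108, 1.295, 78.541, -3.26], TCP at [0.163, 0.629, 0.205] pointing down, gripper open.
Joint ranges: [-163.93, 163.93], [-17.29, 119.83], [-79.2, 71.16], [3.27, 140.29], [-89.18, 269.18], [5.43, 117.66], [-154.24, 154.24]. Speed limits (degrees/s): [147.25, 147.25, 180, 180, 180, 180, 180].

INTERFACE

Orientations are given as [roll, pitch, yaw] about the fixed x, y, z axes, in that order (R = Rz(yaw) Ry(pitch) Rx(roll)).
In Python, from cell import env, viewer gives the robot as it stands. The module is installed in compiled form; this text tells all that it offers.
- The arm moves only by the tool arm_command, never from a script. Its argument "series" is a list of rows, each a list of 2 entries, a list of its own where there are three numbers: the shift along the tool's x, y, z in mm, then the turn about the tool's z in rad. A call has exactly 5 rows; each row is the pose to reach, as a shift and turn from the pose commanded when the call began, along the tool's axes at that moment; what a row does not reach only later rows make up. A row lasts 1/10 s, in which the tool goes at most 50 mm and 8.59 degrees, less where a joint would pass 70% of its speed; a pose out of reach is approached as far as the arm can. A call with a gripper value outside its range is refused whole. "grip" is the gripper command: -1 is fully open, 1 is shut, values between are in proportion, set as the call begins (left out, the last holds). The fingers move at their own pace and stop on an object; "grip_force" is the grip in N (left out, the last holds). Time passes only in rows, so rows that repeat a pose let the fingers close, or fill a call up. It gives the time, the measured TCP pose, the force, the opening and the grip force at its end, in the units of the state.
- env.get_obs(): the state, without advancing time (a new reading comes with each control period).
- viewer.read_camera(name): name is "side" or "top"; returns (picture, depth): 480x640x3 uint8, blue, green, red; 480x640 float32, m along the optical axis (not along the pixel's ray), 0 where there is no reading.
- viewer.calibration(name): a dict with "K" (3x3 intrinsics, pixels), "T" (4x4, takes a point from camera to world coordinates). Camera axes: x right, y up, looking along -z (the intrinsics and any distortion apply to the point x, -y, -z); pixel columns grow to the right and rows downward; lengths in m; the calibration is good to about 2 mm. A picture is of the moment at which its call begins. calibration takes no time and is no camera call.
- env.sign_off(): hands the job in; it is judged then, once.
The state is a dict: "time_s": time; "qpos": joint angles; "joint_velocities": joint speeds; "effort": joint torques, N m; "tool_pos": TCP position; "tool_rot": TCP orientation; "force": force on the tool from outside, world axes, zero at the start; "wrist_torque": the same for the moment, N m; "grip_width": finger opening in m; "grasp_force": force on a finger pad.
Only numpy, scipy, OpenCV 4.12 (cv2) and the standard library are available. Lean on these libraries where they do the work, as an engineer would, in place of code of your own. Each camera call takes 0.05 s, during which the arm holds its last target. There are 200 camera calls.

TASK

The sandwich sample panel lies yellow face up and its red-primed face is to be inspected. Without picking it up, push the panel along the worktop against the coved front of the aluminium turning stop until its leading edge climbs the stop and the panel leans there, then push its raised top edge back from behind the stop so that the panel tips over and lies flat on the worktop in front of the stop, red face up. Leave the other things on the worktop where they are and take the robot's hand clear.

Things in the scene. Friction and masses are not known exactly. Their poses are not given: they have to be found in the camera images.
- panel: flat rigid panel 110 x 90 x 8 mm, about 0.12 kg, yellow and red faces, tan core. Origin: centre of the red face. x along the 110 mm length, y along the 90 mm width, z from red to yellow face (up at the start, must be down at the end). At the start +x points within 0.3 rad of the stop's x; origin 130 to 180 mm before the stop's foot line, within 20 mm of the stop's middle sideways
- panel_edge_a (a point): middle of the panel's +x end face (the edge that leads towards the stop), at half thickness
- panel_edge_b (a point): middle of the panel's -x end face (the trailing edge, the one to push), at half thickness
- panel_edge_c (a point): middle of the panel's +y side face, at half thickness
- panel_edge_d (a point): middle of the panel's -y side face, at half thickness
- turning_stop: fixed smooth bent-sheet aluminium stop, 150 mm wide. Origin: middle of its front foot line, on the worktop. x points from the open front into the stop (the way to push the panel), y along its width, z up. Its concave front rises from the foot line (x 0, z 0) through x 10, z 10; x 18, z 21; x 25, z 37 to the top edge at x 35, z 66 mm: first 45 degrees, then steeper
- stop_crest (a point): middle of the stop's top edge: 34.5 mm behind its foot line, 65.5 mm above the worktop. Behind it the stop is open and low: braces fall from z 56 mm at x 38 to the foot flange, which ends at x 72 mm
- spirit_level: aluminium spirit level 22 x 214 x 42 mm, lying by; leave it alone. Origin: centre of its underside
- blue_tape: roll of blue tape, 108 mm across, 24 mm high, lying by; leave it alone. Origin: centre of its underside
- coupon: red-brown steel coupon 30 x 100 x 6 mm, lying by; leave it alone. Origin: centre of its underside
- gauge: green square gauge 52 x 52 x 9 mm, lying by; leave it alone. Origin: centre of its underside
- red_marker: red marker pen 137 mm long, lying by; leave it alone. Origin: centre of its underside
- tape_measure: yellow and black tape measure 64 x 75 x 30 mm, lying by; leave it alone. Origin: centre of its underside
- stop_foot (a point): middle of the foot line. With its trailing edge pushed to this line the panel leans on the top edge at about 60 degrees from level, stays by itself, and reaches about 35 mm above the top edge; pushed back up there from behind, it pivots on its lower edge, near this line, and falls to the front by itself once past upright

How it is judged (in metres and radians):
On the way:
1. the panel, its lower edge still on the worktop, is tipped up steeply and leans against the turning stop (angle between panel's own z axis and vertical between 0.8 and 1.5 rad and contact force between panel and turning_stop above 0.05 N and height (world z) of panel_edge_b below 0.03 m), for 0.2 s.
At the end, for the whole second after the job is handed in: the panel lies still and flat on the worktop, red face up (within 8 degrees), its centre 30 to 200 mm in front of the stop's foot line and within 90 mm of the stop's middle sideways (angle between panel's own z axis and vertical above 3 rad and height (world z) of panel below 0.014 m and x of panel in the frame of turning_stop between -0.2 and -0.03 m and y of panel in the frame of turning_stop between -0.09 and 0.09 m and linear speed of panel below 0.02 m/s and angular speed of panel below 0.2 rad/s); the robot touches nothing.
It fails at once if the panel is lifted: all four of its edges more than 30 mm above the worktop (height (world z) of each of panel_edge_a, panel_edge_b, panel_edge_c, panel_edge_d above 0.03 m).
It fails at once if one of the things lying by is moved more than 20 mm (distance of any of spirit_level, blue_tape, coupon, gauge, red_marker, tape_measure from where it was at the start of the episode above 0.02 m).
It also fails if it takes over 51 s, if anything falls off the work surface, if the arm or the gripper's body presses on something with over 40 N, if the wrist force passes 120 N, or if a joint passes its speed limit or range.

## Working session

There is one attempt and no reset: what is moved stays moved. The work goes in short steps, Python scripts to look and compute and a tool call to move; the robot and the scene stay as the last step left them, time stands still between calls to the robot, and variables do not carry over. Pictures are saved under pics/ and viewed, at most 10 in all, crops included, and the job is handed in when it is done.

Besides the shell and the picture viewer there is one more tool, called after "Request:" as name(argument=value, ...) on one line, values as JSON. arm_command: Moves the arm, as the interface text tells. Its arguments: {"type":"object","properties":{"series":{"type":"array"},"grip":{"type":"number"},"grip_force":{"type":"number"}},"required":["series"]}

```bash
mkdir -p pics; cat > h.py <<'E'
import numpy as np, cv2
from cell import env, viewer
def snap(n,f):
    p,d=viewer.read_camera(n); cv2.imwrite(f'pics/{f}.png',p); np.save(f'pics/{f}.npy',d); return p,d
def pt(n,d,u,v,z=None):
    c=viewer.calibration(n);K=np.array(c['K']);T=np.array(c['T'])
    r=np.linalg.inv(K)@[u,v,1]; r=np.array([r[0],-r[1],-r[2]])
    if z is None:
        w=np.median(d[v-1:v+2,u-1:u+2]); return (T@np.r_[r*w,1])[:3]
    R=T[:3,:3]@r; o=T[:3,3]; return o+R*(z-o[2])/R[2]
E
python3 - <<'E'
from h import *
snap('top','t0'); snap('side','s0')
o=env.get_obs(); print(o['tool_pos'],o['tool_rot'],o['time_s'],o['force'])
for n in('top','side'): c=viewer.calibration(n); print(n,np.round(c['T'],3).tolist(),c.keys(),np.round(c['K'],1).tolist())
E
```

```text
[0.16310938 0.62865306 0.20445559] [-1.79900512e+02  5.57695191e-03  1.65462359e+02] 0.1 [-0.3628645  -0.06926817  0.49012832]
top [[-0.025, 0.995, -0.097, 0.411], [-1.0, -0.025, -0.001, 0.07], [-0.004, 0.097, 0.995, 1.361], [0.0, 0.0, 0.0, 1.0]] dict_keys(['K', 'T']) [[433.5, 0.0, 321.7], [0.0, 433.5, 234.2], [0.0, 0.0, 1.0]]
side [[-0.995, -0.092, 0.046, 0.595], [0.102, -0.835, 0.541, 0.746], [-0.011, 0.543, 0.84, 1.121], [0.0, 0.0, 0.0, 1.0]] dict_keys(['K', 'T']) [[453.9, 0.0, 318.8], [0.0, 453.9, 235.5], [0.0, 0.0, 1.0]]
```

View pics/t0.png

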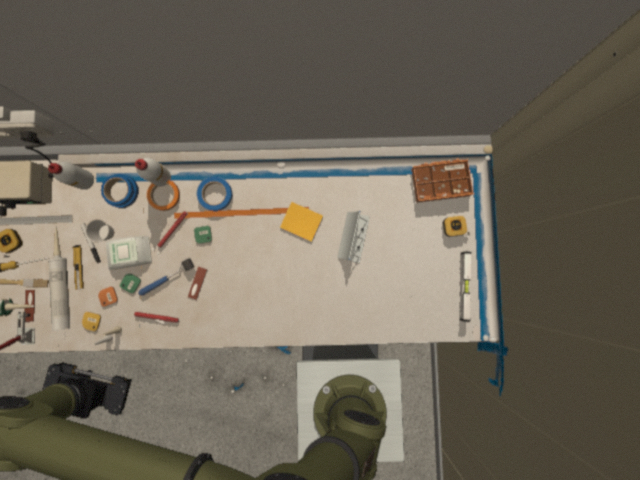

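View pics/s0.png

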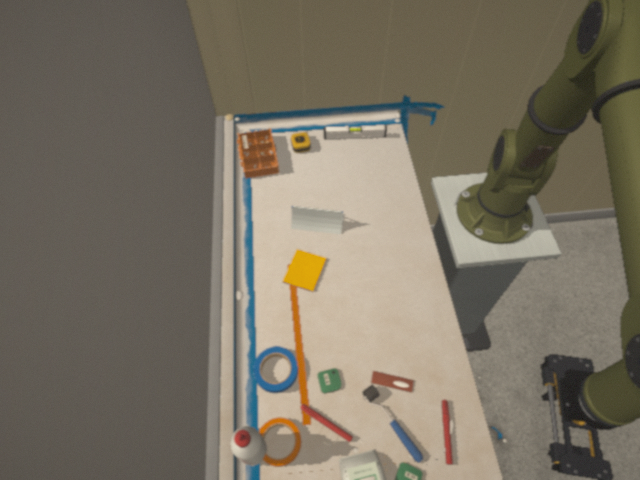

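The top picture shows the panel near (302,222) and the stop near (352,240), with its front facing left and the push direction to the right (about world -y). The side picture agrees: the panel is near (306,270) and the stop near (318,220). I'll enlarge the top view.

```bash
python3 - <<'E'
import cv2,numpy as np
a=cv2.imread('pics/t0.png')[190:290,270:390]; b=cv2.imread('pics/s0.png')[190:300,270:390]
cv2.imwrite('pics/c0.png',np.hstack([cv2.resize(a,(396,330),interpolation=2)*1,cv2.resize(b,(396,330),interpolation=2)]))
E
```

```text
(no output)
```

View pics/c0.png

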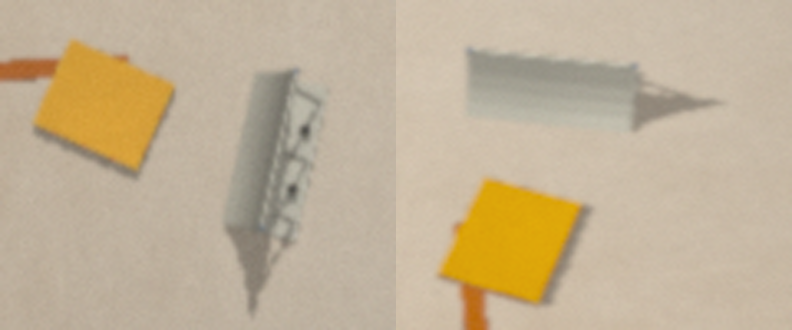

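The enlarged crop shows the panel corners and the stop's foot and crest lines clearly. In the top crop the panel corners are (73,40), (175,88), (138,176), (35,126) and the foot line runs (255,72) to (226,230).

```bash
python3 - <<'E'
from h import *
def T(x,y,z): return pt('top',None,270+x/3.3,190+y/3.3,z)
def S(x,y,z): return pt('side',None,270+(x-396)/3.3,190+y/3.0,z)
R=lambda a:np.round(np.array(a)*1000,1).tolist()
p1=[T(*q,.008) for q in[(73,40),(175,88),(138,176),(35,126)]]
p2=[S(*q,.008) for q in[(440,274),(487,178),(583,206),(543,303)]]
f1=[T(*q,0) for q in[(255,72),(226,230)]]; f2=[S(*q,0) for q in[(466,118),(632,131)]]
c1=[T(*q,.066) for q in[(298,69),(266,232)]]; c2=[S(*q,.066) for q in[(469,47),(637,66)]]
for n,a in dict(p1=p1,p2=p2,f1=f1,f2=f2,c1=c1,c2=c2).items(): print(n,R(a),'mean',R(np.mean(a,0)))
for f in(f1,f2,c1,c2):
  d=f[0]-f[1]; print('stop y dir ang',np.degrees(np.arctan2(d[1],d[0])),np.linalg.norm(d))
for p in(p1,p2):
  d=(p[1]-p[0])+(p[2]-p[3]); print('panel ang',np.degrees(np.arctan2(d[1],d[0])),np.linalg.norm(d)/2)
d=f1[0]-f1[1]
E
```

```text
p1 [[646.2, 162.7, 8.0], [597.4, 66.2, 8.0], [514.1, 103.4, 8.0], [564.3, 200.4, 8.0]] mean [580.5, 133.2, 8.0]
p2 [[645.3, 167.5, 8.0], [598.5, 69.4, 8.0], [519.1, 109.1, 8.0], [562.9, 205.8, 8.0]] mean [581.4, 138.0, 8.0]
f1 [[612.0, -11.1, 0.0], [461.1, 21.1, 0.0]] mean [536.6, 5.0, 0.0]
f2 [[612.0, -6.7, 0.0], [465.5, 24.9, 0.0]] mean [538.8, 9.1, 0.0]
c1 [[604.0, -46.5, 66.0], [456.0, -12.6, 66.0]] mean [530.0, -29.5, 66.0]
c2 [[602.6, -44.2, 66.0], [459.3, -5.6, 66.0]] mean [531.0, -24.9, 66.0]
stop y dir ang -12.036115530875572 0.1542759033874395
stop y dir ang -12.160006611512173 0.1497828320386755
stop y dir ang -12.891312522228416 0.15187656346735248
stop y dir ang -15.06286358379576 0.1484504701466578
panel ang -117.099664118095 0.10865295009515322
panel ang -114.9624828980541 0.10738599816042435
```

```bash
cat >> h.py <<'E'
F=np.array([.5377,.007]); A=np.radians(-102.3)
U=np.array([np.cos(A),np.sin(A)]); V=np.array([-U[1],U[0]])
def stop(p): d=np.array(p)[:2]-F; return np.round(1000*np.array([d@U,d@V]),1)
def go(xy,z,yaw):
    "xy in world m; prints shift in tool axes (mm) and turn (rad)"
    from scipy.spatial.transform import Rotation as Ro
    o=env.get_obs(); R=Ro.from_euler('xyz',o['tool_rot'],degrees=True)
    s=R.inv().apply(np.r_[xy,z]-o['tool_pos'])*1000
    t=-np.radians((yaw-o['tool_rot'][2]+180)%360-180)
    print('shift',np.round(s,1),'turn',round(t,3),'t',o['time_s'],'pos',np.round(o['tool_pos'],4),'rot',np.round(o['tool_rot'],1),'stop',stop(o['tool_pos']),'F',np.round(o['force'],1),'w',o['grip_width'])
def gs(x,y,z,yaw): go(F+(U*x+V*y)/1000,z/1000,yaw)
E
```

Request:
arm_command(series=[[[-35,-19,4],0.14],[[-70,-38,8],0.28],[[-105,-57,12],0.42],[[-140,-76,16],0.56],[[-175,-95,20],0.7]], grip=-0.26)

```text
time_s: 0.6
tool_pos: [0.3096, 0.4918, 0.1849]
tool_rot: [-180.0, 0.0, 125.0]
force: [0.5, 1.1, 0.2]
grip_width: 0.0579
grasp_force: 0.0
```

```bash
python3 -c "
from h import *
go([.616,.207],.1,64)"
```

```text
shift [-409.    87.4   85. ] turn 1.065 t 0.6 pos [0.3096 0.4918 0.1849] rot [-180.    0.  125.] stop [-425.1 -326.1] F [0.5 1.1 0.2] w 0.057881399064086334
```

Request:
arm_command(series=[[[-40,9,8],0.14],[[-80,17,16],0.28],[[-120,26,24],0.42],[[-160,34,32],0.56],[[-200,43,40],0.7]])

```text
time_s: 1.1
tool_pos: [0.4603, 0.3536, 0.1449]
tool_rot: [-180.0, 0.0, 84.9]
force: [0.8, 0.7, -0.4]
grip_width: 0.0546
grasp_force: 0.0
```

```bash
python3 -c "
from h import *
go([.616,.207],.05,64)"
```

```text
shift [-132.2  168.1   94.9] turn 0.365 t 1.1 pos [0.4603 0.3536 0.1449] rot [-180.     0.    84.9] stop [-322.2 -149.5] F [ 0.8  0.7 -0.4] w 0.05460366883850206
```

Request:
arm_command(series=[[[-33,42,16],0.1],[[-66,84,34],0.2],[[-100,126,54],0.3],[[-132,168,78],0.365],[[-132,168,95],0.365]])

```text
time_s: 1.6
tool_pos: [0.6198, 0.2051, 0.0507]
tool_rot: [179.8, -0.0, 64.0]
force: [0.3, 0.8, 0.5]
grip_width: 0.0547
grasp_force: 0.0
```

```bash
python3 - <<'E'
from h import *
go([.616,.207],.0105,64)
p,d=snap('side','s1'); q,d2=snap('top','t1')
cv2.imwrite('pics/c1.png',np.hstack([cv2.resize(p[190:310,250:370],(396,396),interpolation=2),cv2.resize(q[170:290,260:380],(396,396),interpolation=2)]))
E
```

```text
shift [ 0.  -4.4 40.2] turn -0.0 t 1.6 pos [0.6198 0.2051 0.0507] rot [179.8  -0.   64. ] stop [-211.   38.] F [0.3 0.8 0.5] w 0.05465585598155199
```

View pics/c1.png

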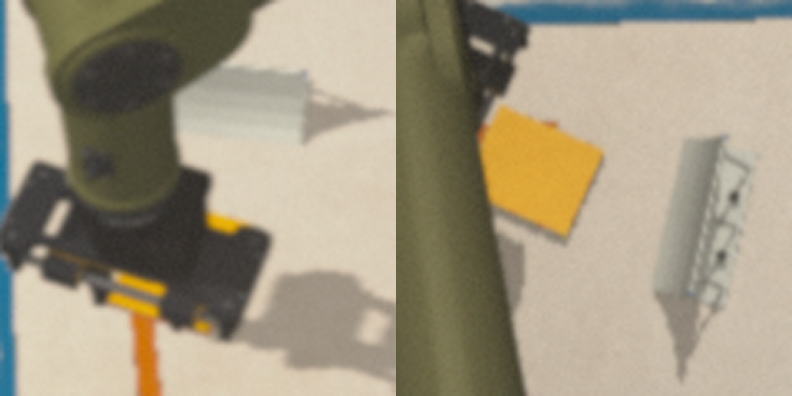

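The hand stands behind the panel's trailing edge, with the panel and stop untouched. I'll descend and push.

Request:
arm_command(series=[[[0,-4,15],0],[[0,-4,28],0],[[0,-4,36],0],[[0,-4,40],0],[[0,-4,40],0]])

```text
time_s: 2.2
tool_pos: [0.6118, 0.2121, 0.0101]
tool_rot: [-180.0, 0.0, 64.4]
force: [0.0, -0.2, -0.4]
grip_width: 0.0548
grasp_force: 0.0
```

Request:
arm_command(series=[[[-6,0,0],0],[[-12,0,0],0],[[-18,0,0],0],[[-24,0,0],0],[[-30,0,0],0]])

```text
time_s: 2.7
tool_pos: [0.5993, 0.1835, 0.0107]
tool_rot: [180.0, -0.0, 64.3]
force: [-0.2, -0.8, -0.4]
grip_width: 0.0548
grasp_force: 0.0
```

```bash
python3 - <<'E'
from h import *
gs(-125,18,10.5,77.7)
E
```

```text
shift [-60.    9.6   0.2] turn -0.234 t 2.7 pos [0.5993 0.1835 0.0107] rot [180.   -0.   64.3] stop [-185.6   22.6] F [-0.2 -0.8 -0.4] w 0.0548144839189797
```

Request:
arm_command(series=[[[-7,0,0],-0.03],[[-14,1,0],-0.06],[[-21,1,0],-0.09],[[-28,2,0],-0.12],[[-35,3,0],-0.15]])

```text
time_s: 3.2
tool_pos: [0.5868, 0.1508, 0.0106]
tool_rot: [180.0, -0.0, 73.0]
force: [-1.2, 0.1, -0.3]
grip_width: 0.055
grasp_force: 0.0
```

Request:
arm_command(series=[[[-5,0,0],-0.02],[[-10,0,0],-0.04],[[-15,1,0],-0.06],[[-20,1,0],-0.084],[[-25,2,0],-0.084]])

```text
time_s: 3.7
tool_pos: [0.5814, 0.1267, 0.0105]
tool_rot: [-180.0, -0.0, 77.8]
force: [0.5, 0.2, 1.0]
grip_width: 0.0549
grasp_force: 0.0
```

```bash
python3 - <<'E'
from h import *
gs(-17,12,10.5,77.7)
p,d=snap('side','s2'); q,d2=snap('top','t2')
cv2.imwrite('pics/c2.png',np.hstack([cv2.resize(p[180:300,250:370],(396,396),interpolation=2),cv2.resize(q[170:290,260:380],(396,396),interpolation=2)]))
E
```

```text
shift [-1.093e+02 -5.400e+00 -1.000e-01] turn 0.002 t 3.7 pos [0.5814 0.1267 0.0105] rot [-180.    -0.    77.8] stop [-126.3   17.2] F [0.5 0.2 1. ] w 0.05492624909346045
```

View pics/c2.png

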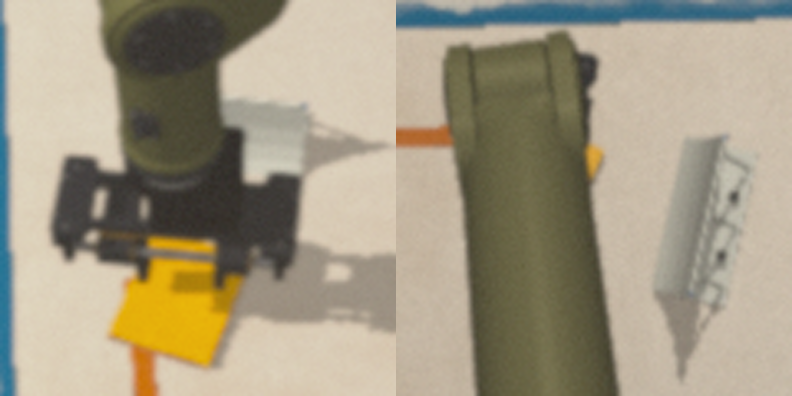

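The panel hasn't moved: its far corners are still at (283,281) and (314,291), and the fingers appear above it. I'll check the fingertip height from depth.

```bash
python3 - <<'E'
from h import *
d=np.load('pics/s2.npy')
for v in range(255,272,2):
  print(v,[tuple(np.round(pt('side',d,u,v)*1000).astype(int)) for u in (289,292,295,314,317,320)])
o=env.get_obs();print(o['qpos'],o['force'],o['time_s'])
E
```

```text
255 [(np.int64(621), np.int64(151), np.int64(119)), (np.int64(614), np.int64(150), np.int64(115)), (np.int64(606), np.int64(152), np.int64(117)), (np.int64(556), np.int64(134), np.int64(77)), (np.int64(550), np.int64(161), np.int64(122)), (np.int64(542), np.int64(161), np.int64(121))]
257 [(np.int64(622), np.int64(153), np.int64(112)), (np.int64(614), np.int64(154), np.int64(111)), (np.int64(607), np.int64(154), np.int64(111)), (np.int64(558), np.int64(164), np.int64(118)), (np.int64(551), np.int64(167), np.int64(122)), (np.int64(543), np.int64(167), np.int64(122))]
259 [(np.int64(622), np.int64(155), np.int64(104)), (np.int64(616), np.int64(130), np.int64(61)), (np.int64(608), np.int64(114), np.int64(31)), (np.int64(559), np.int64(168), np.int64(116)), (np.int64(551), np.int64(172), np.int64(121)), (np.int64(544), np.int64(172), np.int64(119))]
261 [(np.int64(626), np.int64(101), np.int64(1)), (np.int64(616), np.int64(130), np.int64(49)), (np.int64(609), np.int64(109), np.int64(11)), (np.int64(559), np.int64(168), np.int64(105)), (np.int64(551), np.int64(171), np.int64(110)), (np.in
[... 860 characters left out ...]
 np.int64(7))]
269 [(np.int64(627), np.int64(131), np.int64(8)), (np.int64(619), np.int64(132), np.int64(9)), (np.int64(611), np.int64(132), np.int64(7)), (np.int64(558), np.int64(139), np.int64(9)), (np.int64(550), np.int64(140), np.int64(9)), (np.int64(541), np.int64(140), np.int64(8))]
271 [(np.int64(628), np.int64(137), np.int64(8)), (np.int64(619), np.int64(137), np.int64(7)), (np.int64(611), np.int64(140), np.int64(9)), (np.int64(558), np.int64(144), np.int64(7)), (np.int64(550), np.int64(146), np.int64(9)), (np.int64(542), np.int64(144), np.int64(4))]
[-34.31375093  22.50966165  23.41930938 103.64545452 -10.54963873
  55.99034525 -18.89608379] [ 0.31534921 -0.38036137 -0.86286853] 3.8
```

```bash
python3 - <<'E'
import cv2
a=cv2.imread('pics/s2.png')[230:300,260:350]
cv2.imwrite('pics/c3.png',cv2.resize(a,(765,595),interpolation=2))
E
```

```text
(no output)
```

View pics/c3.png

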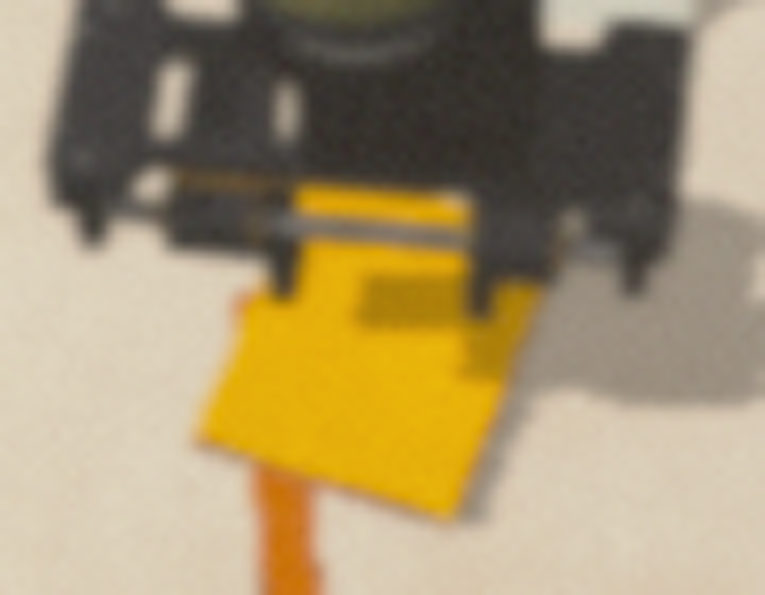

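Depth puts the fingertips at about z = 25 to 30 mm, roughly 24 mm higher than the reported pose implies, so the fingers passed over the panel. I'll go back behind the panel and descend in small steps, watching the force and the depth.

Request:
arm_command(series=[[[20,4,0],0.05],[[40,8,0],0.1],[[60,12,0],0.15],[[80,16,0],0.2],[[90,18,0],0.24]])

```text
time_s: 4.3
tool_pos: [0.6186, 0.2141, 0.0104]
tool_rot: [-180.0, -0.1, 64.0]
force: [-0.8, 0.5, -0.9]
grip_width: 0.0548
grasp_force: 0.0
```

Request:
arm_command(series=[[[0,0,3],0],[[0,0,6],0],[[0,0,9],0],[[0,0,12],0],[[0,0,14],0]])

```text
time_s: 4.8
tool_pos: [0.6181, 0.2103, -0.0039]
tool_rot: [-180.0, 0.0, 63.9]
force: [0.3, -0.6, -0.2]
grip_width: 0.0549
grasp_force: 0.0
```

```bash
python3 - <<'E'
from h import *
gs(-211,32,-12,64)
p,d=snap('side','s3')
a=p[230:320,260:370]
cv2.imwrite('pics/c4.png',cv2.resize(a,(715,585),interpolation=2))
E
```

```text
shift [-5.3 -2.   8.1] turn -0.001 t 4.8 pos [ 0.6181  0.2103 -0.0039] rot [-180.     0.    63.9] stop [-215.7   35.2] F [ 0.3 -0.6 -0.2] w 0.05490533221336529
```

View pics/c4.png

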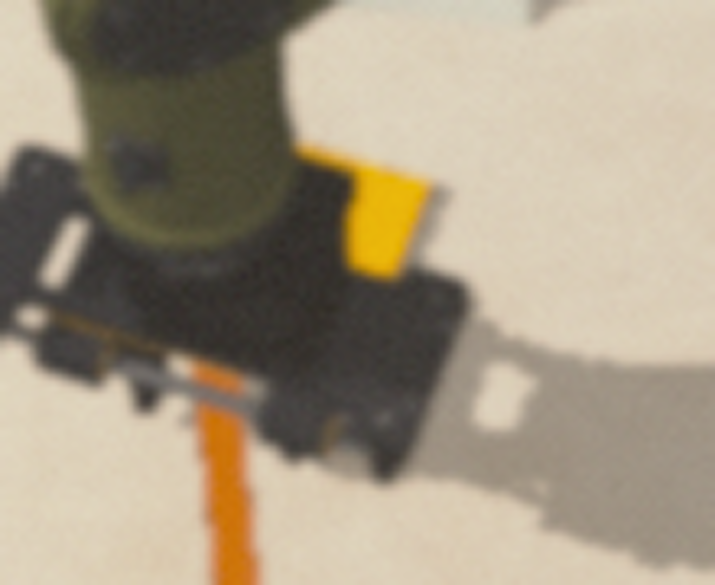

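Reported tip height is now -12 mm with no contact, which confirms that the tool z reading is biased. I'll keep feeling downwards.

Request:
arm_command(series=[[[-2,0,1],0],[[-4,0,2],0],[[-4,0,4],0],[[-4,0,5],0],[[-4,0,6],0]])

```text
time_s: 5.35
tool_pos: [0.6165, 0.2076, -0.0096]
tool_rot: [-180.0, -0.0, 64.0]
force: [-0.6, -0.6, 0.1]
grip_width: 0.0548
grasp_force: 0.0
```

Request:
arm_command(series=[[[0,0,0.5],0],[[0,0,1],0],[[0,0,1.5],0],[[0,0,2],0],[[0,0,2],0]])

```text
time_s: 5.85
tool_pos: [0.6165, 0.2075, -0.0116]
tool_rot: [-180.0, -0.0, 64.0]
force: [0.3, -0.6, 0.3]
grip_width: 0.0551
grasp_force: 0.0
```

Request:
arm_command(series=[[[0,0,0.5],0],[[0,0,1],0],[[0,0,1.5],0],[[0,0,2],0],[[0,0,2],0]])

```text
time_s: 6.35
tool_pos: [0.6165, 0.2075, -0.0136]
tool_rot: [-180.0, 0.0, 64.0]
force: [0.2, -0.2, 0.2]
grip_width: 0.055
grasp_force: 0.0
```

Request:
arm_command(series=[[[0,0,0.5],0],[[0,0,1],0],[[0,0,1.5],0],[[0,0,2],0],[[0,0,2],0]])

```text
time_s: 6.85
tool_pos: [0.6165, 0.2075, -0.0156]
tool_rot: [-180.0, -0.0, 64.0]
force: [-0.1, 1.3, -0.2]
grip_width: 0.0544
grasp_force: 0.0
```

Request:
arm_command(series=[[[0,0,0.4],0],[[0,0,0.8],0],[[0,0,1.2],0],[[0,0,1.5],0],[[0,0,1.5],0]])

```text
time_s: 7.35
tool_pos: [0.6166, 0.2075, -0.0166]
tool_rot: [-180.0, -0.0, 64.0]
force: [-1.9, -0.5, 3.5]
grip_width: 0.0551
grasp_force: 2.1
```

Contact with the worktop comes at reported TCP z ≈ -0.0164. I'll lift 2.5 mm and push again.

Request:
arm_command(series=[[[0,0,-2.5],0],[[-8,0,-2.5],0],[[-15,0,-2.5],0],[[-22,0,-2.5],0],[[-29,0,-2.5],0]])

```text
time_s: 7.85
tool_pos: [0.6033, 0.1805, -0.0147]
tool_rot: [-180.0, 0.0, 64.0]
force: [0.4, 0.1, -0.0]
grip_width: 0.0549
grasp_force: 0.2
```

Request:
arm_command(series=[[[-7,0,0],-0.03],[[-14,1,0],-0.06],[[-21,1,0],-0.09],[[-28,2,0],-0.12],[[-35,3,0],-0.15]])

```text
time_s: 8.35
tool_pos: [0.5907, 0.148, -0.0146]
tool_rot: [-180.0, -0.0, 72.6]
force: [0.5, -0.2, -0.2]
grip_width: 0.0546
grasp_force: 0.2
```

```bash
python3 - <<'E'
from h import *
gs(-125,15,-14.6,77.7)
p,d=snap('side','s4'); q,d2=snap('top','t4')
cv2.imwrite('pics/c5.png',np.hstack([cv2.resize(p[180:300,250:370],(396,396),interpolation=2),cv2.resize(q[170:290,260:380],(396,396),interpolation=2)]))
E
```

```text
shift [-24.5  -4.6   0. ] turn -0.088 t 8.35 pos [ 0.5907  0.148  -0.0146] rot [-180.    -0.    72.6] stop [-149.    21.8] F [ 0.5 -0.2 -0.2] w 0.05463803091519656
```

View pics/c5.png

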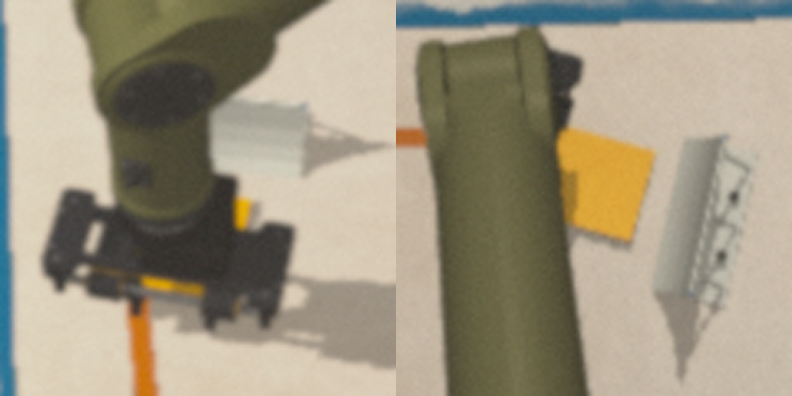

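The panel is now being pushed and has turned almost parallel to the stop. In the top crop its leading corners are at (655,150) and (630,243). I'll straighten it and push on.

Request:
arm_command(series=[[[-6,-1,0],-0.03],[[-12,-2,0],-0.06],[[-18,-3,0],-0.088],[[-24,-4,0],-0.088],[[-30,-5,0],-0.088]])

```text
time_s: 8.95
tool_pos: [0.5774, 0.1216, -0.0145]
tool_rot: [180.0, -0.0, 77.6]
force: [0.5, -0.4, -0.0]
grip_width: 0.0548
grasp_force: 0.5
```

Request:
arm_command(series=[[[-6,0,0],0],[[-12,0,0],0],[[-18,0,0],0],[[-24,0,0],0],[[-30,0,0],0]])

```text
time_s: 9.45
tool_pos: [0.5709, 0.0919, -0.0146]
tool_rot: [-180.0, -0.0, 77.6]
force: [0.9, 1.8, -0.4]
grip_width: 0.0545
grasp_force: 0.9
```

```bash
python3 - <<'E'
from h import *
gs(-17,15,-14.6,77.7)
p,d=snap('top','t5')
m=cv2.inRange(cv2.cvtColor(p,cv2.COLOR_BGR2HSV),(18,150,120),(32,255,255)); m[:180]=0;m[290:]=0;m[:,:290]=0;m[:,390:]=0
v,u=np.nonzero(m); P=np.array([pt('top',d,a,b) for a,b in zip(u,v)]); s=np.array([stop(x) for x in P])
for x in range(-140,60,20):
  k=(s[:,0]>=x)&(s[:,0]<x+20)
  if k.any(): print(x,k.sum(),np.round(P[k,2].mean()*1000),s[k,1].min(),s[k,1].max())
E
```

```text
shift [-73.    0.8  -0. ] turn -0.001 t 9.45 pos [ 0.5709  0.0919 -0.0146] rot [-180.    -0.    77.6] stop [-90.   14.3] F [ 0.9  1.8 -0.4] w 0.05446740192098308
-60 3 25.0 34.8 57.7
-40 151 62.0 -60.4 59.8
-20 185 36.0 -27.1 59.6
0 188 44.0 -27.3 59.1
20 18 46.0 -24.5 60.3
```

The panel is climbing the stop and is well centred sideways.

Request:
arm_command(series=[[[-6,0,0],0],[[-12,0,0],0],[[-18,0,0],0],[[-24,0,0],0],[[-30,0,0],0]])

```text
time_s: 10.0
tool_pos: [0.5643, 0.0621, -0.0146]
tool_rot: [-180.0, 0.0, 77.6]
force: [0.8, -0.1, -0.2]
grip_width: 0.0546
grasp_force: 0.3
```

Request:
arm_command(series=[[[-5,0,0],0],[[-10,0,0],0],[[-15,0,0],0],[[-20,0,0],0],[[-25,0,0],0]])

```text
time_s: 10.5
tool_pos: [0.5591, 0.0382, -0.0145]
tool_rot: [180.0, -0.0, 77.6]
force: [-0.3, -0.1, 0.9]
grip_width: 0.0549
grasp_force: 0.3
```

```bash
cat >> h.py <<'E'
def panel():
  p,d=viewer.read_camera('top')
  m=cv2.inRange(cv2.cvtColor(p,cv2.COLOR_BGR2HSV),(18,150,120),(32,255,255)); m[:180]=0;m[290:]=0;m[:,:290]=0;m[:,390:]=0
  m=cv2.erode(m,np.ones((2,2),np.uint8))
  v,u=np.nonzero(m); P=np.array([pt('top',d,a,b) for a,b in zip(u,v)]); s=np.array([stop(x) for x in P])
  for x in range(-140,100,10):
    k=(s[:,0]>=x)&(s[:,0]<x+10)
    if k.any(): print(x,k.sum(),np.round(np.median(P[k,2])*1000),np.round(P[k,2].max()*1000),s[k,1].min(),s[k,1].max())
  return p
E
python3 - <<'E'
from h import *
gs(-17,15,-14.6,77.7); panel()
E
```

```text
shift [-18.    0.7   0.1] turn -0.001 t 10.5 pos [ 0.5591  0.0382 -0.0145] rot [180.   -0.   77.6] stop [-35.   14.3] F [-0.3 -0.1  0.9] w 0.05489725259835716
30 55 86.0 91.0 -15.2 54.5
40 26 89.0 92.0 -24.0 55.0
```

Request:
arm_command(series=[[[-4,0,0],0],[[-8,0,0],0],[[-12,0,0],0],[[-15,0,0],0],[[-15,0,0],0]])

```text
time_s: 11.05
tool_pos: [0.5559, 0.0231, -0.0145]
tool_rot: [180.0, 0.0, 77.6]
force: [-0.3, 0.3, 0.1]
grip_width: 0.0549
grasp_force: 0.1
```

```bash
python3 - <<'E'
from h import *
gs(-50,15,110,77.7); panel()
E
```

```text
shift [  30.3    0.6 -124.5] turn -0.002 t 11.05 pos [ 0.5559  0.0231 -0.0145] rot [180.    0.   77.6] stop [-19.6  14.3] F [-0.3  0.3  0.1] w 0.054909324772146266Traceback (most recent call last):
  File "<stdin>", line 2, in <module>
  File "h.py", line 28, in panel
    k=(s[:,0]>=x)&(s[:,0]<x+10)
       ~^^^^^
IndexError: too many indices for array: array is 1-dimensional, but 2 were indexed
```

Request:
arm_command(series=[[[5,0,0],0],[[15,0,0],0],[[30,0,0],0],[[50,0,0],0],[[70,0,0],0]])

```text
time_s: 11.6
tool_pos: [0.5713, 0.0947, -0.0145]
tool_rot: [180.0, -0.0, 77.7]
force: [-0.1, -0.5, -0.4]
grip_width: 0.0546
grasp_force: 0.0
```

Request:
arm_command(series=[[[10,0,-30],0],[[10,0,-65],0],[[10,0,-100],0],[[10,0,-135],0],[[10,0,-165],0]])

```text
time_s: 12.1
tool_pos: [0.5735, 0.104, 0.1526]
tool_rot: [179.9, -0.1, 77.7]
force: [0.1, 0.8, -0.7]
grip_width: 0.0549
grasp_force: 0.0
```

```bash
python3 - <<'E'
from h import *
gs(95,14,150,77.7); q=panel(); p,d=snap('side','s6'); np.save('pics/t6.npy',viewer.read_camera('top')[1])
cv2.imwrite('pics/c6.png',np.hstack([cv2.resize(p[180:300,250:370],(396,396),interpolation=2),cv2.resize(q[170:290,260:380],(396,396),interpolation=2)]))
E
```

```text
shift [-197.4   -0.4    2.4] turn 0.001 t 12.1 pos [0.5735 0.104  0.1526] rot [ 1.799e+02 -1.000e-01  7.770e+01] stop [-102.4   14.3] F [ 0.1  0.8 -0.7] w 0.05494453987191439
-10 34 20.0 26.0 -23.9 53.5
0 89 33.0 44.0 -23.5 56.0
10 96 51.0 62.0 -26.1 55.7
20 101 69.0 82.0 -25.7 55.2
30 101 89.0 97.0 -25.4 54.3
40 32 97.0 99.0 -24.5 53.7
```

View pics/c6.png

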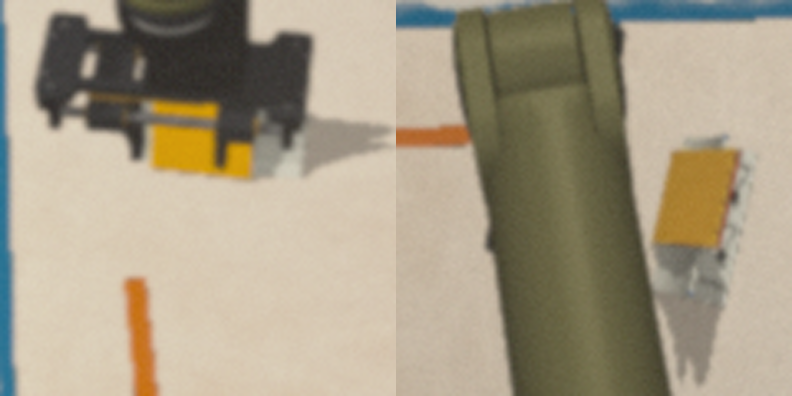

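The panel leans on the stop at about 60 degrees: yellow face in the side crop at (200,140), red edge at the top in the top crop at (735,200). I'll go over it and come down behind.

Request:
arm_command(series=[[[-40,0,0],0],[[-80,0,0],0],[[-120,0,0],0],[[-160,0,0],0],[[-203,0,0],0]])

```text
time_s: 12.75
tool_pos: [0.5286, -0.0961, 0.149]
tool_rot: [-179.9, 0.0, 77.7]
force: [0.9, -0.2, -0.5]
grip_width: 0.055
grasp_force: 0.0
```

Request:
arm_command(series=[[[0,0,20],0],[[0,0,40],0],[[0,0,60],0],[[0,0,75],0],[[0,0,85],0]])

```text
time_s: 13.25
tool_pos: [0.5285, -0.0955, 0.0633]
tool_rot: [-179.8, 0.0, 77.7]
force: [-0.5, -0.2, -0.7]
grip_width: 0.055
grasp_force: 0.0
```

```bash
python3 - <<'E'
from h import *
gs(40,14,66,77.7); p,d=snap('side','s7')
R=[]
for v in range(170,260):
  for u in range(270,370):
    x=pt('side',d,u,v)
    if not np.isfinite(x).all(): continue
    s=stop(x)
    if 70<s[0]<125 and -40<s[1]<70 and x[2]>.02: R.append((*s,x[2]*1000))
R=np.array(R)
for y in range(-40,70,10):
  k=(R[:,1]>=y)&(R[:,1]<y+10); 
  if k.any(): print(y,k.sum(),np.round(R[k,2].min()),np.round(R[k,0].min()))
E
```

```text
shift [62.1  1.1 -2.8] turn -0.0 t 13.25 pos [ 0.5285 -0.0955  0.0633] rot [-179.8    0.    77.7] stop [102.1  12.8] F [-0.5 -0.2 -0.7] w 0.05496793612717426Traceback (most recent call last):
  File "<stdin>", line 6, in <module>
  File "h.py", line 6, in pt
    c=viewer.calibration(n);K=np.array(c['K']);T=np.array(c['T'])
ValueError: time passes only in moves, steps and waits
```

Request:
arm_command(series=[[[8,0,0],0],[[16,0,0],0],[[24,0,0],0],[[31,0,0],0],[[38,0,0],0]])

```text
time_s: 13.8
tool_pos: [0.5383, -0.0582, 0.0659]
tool_rot: [179.9, -0.0, 77.7]
force: [0.3, -0.3, -0.3]
grip_width: 0.0551
grasp_force: 0.0
```

Request:
arm_command(series=[[[5,0,0],0],[[10,0,0],0],[[15,0,0],0],[[20,0,0],0],[[25,0,0],0]])

```text
time_s: 14.3
tool_pos: [0.5432, -0.0344, 0.0654]
tool_rot: [-180.0, -0.0, 77.6]
force: [0.8, -1.1, 0.6]
grip_width: 0.0548
grasp_force: 0.1
```

```bash
python3 - <<'E'
from h import *
gs(0,14,66,77.7)
try: panel()
except Exception as e: print(e)
E
```

```text
shift [39.3 -0.2 -0.6] turn -0.001 t 14.3 pos [ 0.5432 -0.0344  0.0654] rot [-180.    -0.    77.6] stop [39.3 14.2] F [ 0.8 -1.1  0.6] w 0.054817637107672096
-10 37 37.0 46.0 -25.0 54.1
0 40 52.0 65.0 -25.4 50.6
```

The panel is coming upright, so I'll continue past vertical.

Request:
arm_command(series=[[[6,0,0],0],[[12,0,0],0],[[18,0,0],0],[[24,0,0],0],[[30,0,0],0]])

```text
time_s: 14.85
tool_pos: [0.5496, -0.0048, 0.0655]
tool_rot: [180.0, -0.0, 77.6]
force: [0.4, 0.3, -1.1]
grip_width: 0.0547
grasp_force: 0.0
```

Request:
arm_command(series=[[[5,0,0],0],[[10,0,0],0],[[15,0,0],0],[[20,0,0],0],[[22,0,0],0]])

```text
time_s: 15.35
tool_pos: [0.5544, 0.0168, 0.0655]
tool_rot: [180.0, -0.0, 77.7]
force: [-0.9, 0.7, 0.3]
grip_width: 0.055
grasp_force: 0.0
```

Request:
arm_command(series=[[[0,0,-10],0],[[0,0,-30],0],[[-20,0,-50],0],[[-50,0,-70],0],[[-90,0,-90],0]])

```text
time_s: 15.85
tool_pos: [0.5352, -0.0714, 0.157]
tool_rot: [179.9, -0.0, 77.8]
force: [0.6, -0.9, 0.1]
grip_width: 0.0549
grasp_force: 0.0
```

Request:
arm_command(series=[[[-30,0,0],0],[[-60,0,0],0],[[-80,0,0],0],[[-80,0,0],0],[[-80,0,0],0]])

```text
time_s: 16.35
tool_pos: [0.518, -0.1499, 0.156]
tool_rot: [180.0, -0.1, 77.6]
force: [-0.2, 0.4, -0.2]
grip_width: 0.0549
grasp_force: 0.0
```

```bash
python3 - <<'E'
from h import *
gs(0,14,66,77.7)
p,d=snap('side','s8'); q,d2=snap('top','t8')
m=cv2.inRange(cv2.cvtColor(q,cv2.COLOR_BGR2HSV),(0,130,70),(9,255,255))|cv2.inRange(cv2.cvtColor(q,cv2.COLOR_BGR2HSV),(172,130,70),(180,255,255))
n,l,st,c=cv2.connectedComponentsWithStats(m)
for i in range(1,n):
  if st[i,4]>150: print(st[i],stop(pt('top',d2,int(c[i][0]),int(c[i][1]))),pt('top',d2,int(c[i][0]),int(c[i][1]))[2])
cv2.imwrite('pics/c8.png',np.hstack([cv2.resize(p[180:300,250:370],(396,396),interpolation=2),cv2.resize(q[170:290,260:380],(396,396),interpolation=2)]))
E
```

```text
shift [157.4  -0.6  90.2] turn -0.002 t 16.35 pos [ 0.518  -0.1499  0.156 ] rot [ 1.80e+02 -1.00e-01  7.76e+01] stop [157.5  14.2] F [-0.2  0.4 -0.2] w 0.05492365794750099
[303 208  38  34 919] [-72.4  21.7] 0.007793759626294028
```

View pics/c8.png

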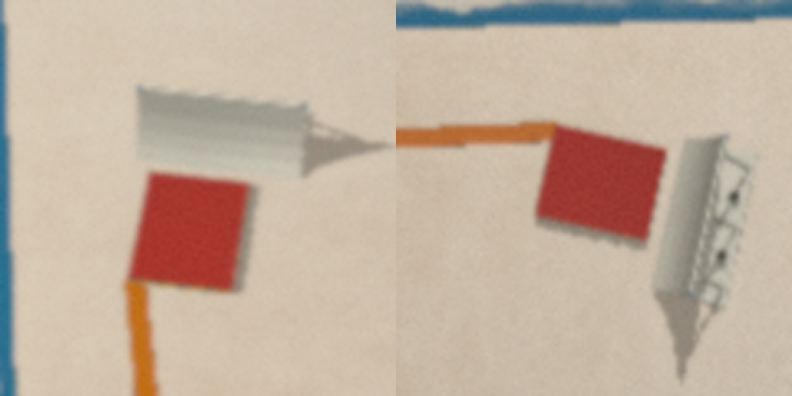

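The panel lies flat, red face up, with its centre 72 mm in front of the foot line and 22 mm to the side. The hand is clear.

```bash
python3 -c "
from h import *
print(env.sign_off())"
```

```text
the job is handed in; nothing more can be done
None
```

The panel was tipped over the stop without being lifted; it lies flat and red face up about 72 mm in front of the foot line and 22 mm to one side. The hand is clear and the job is handed in, but no verdict came back, and I did not re-measure the other things' positions.

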